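# Set out a breakdown test on the layout mat

## Robot

A 6-joint arm with a two-finger parallel gripper is mounted at the origin on the work surface. World frame = base frame: x ahead of the robot, y to its left, z up, the work surface at z = 0. Lengths are in m, angles in rad, forces in N, time in s.
With the tool pointing down it reaches from about 0.3 to 0.775 m from the base axis. Payload 14.6 kg.
Tool frame: the origin (TCP) lies on the centre line of the jaws, within the pads' length; the fingertips stand 19 mm ahead of it and the grasp point (between the pads) is the TCP; y points along the fingers, x is the direction in which the jaws open and shut, and the axes are right-handed (so a half turn about y gives the same grasp; the last joint's range is limited). The gripper opens to 94 mm and grips with 3 to 60 N. Pads are 16 mm wide; open, the fingers measure 119 mm over their backs; the gripper's body (75 mm by 177 mm) begins 78 mm behind the grasp point.
Start: joints at [1.164, 0.3, 1.521, -0, 1.321, -0.067], TCP at [0.183, 0.519, 0.224] pointing down, gripper open.
Joint ranges: [-3.03, 3.03], [-0.79, 2.21], [0.23, 2.52], [-1.04, 4.18], [0, 3.07], [-2.55, 2.55]. Speed limits (rad/s): [2.22, 2.22, 2.57, 3.14, 3.14, 3.14].

## Interface

Orientations are given as [roll, pitch, yaw] about the fixed x, y, z axes, in that order (R = Rz(yaw) Ry(pitch) Rx(roll)).
In Python, from station import ctrl, optics gives the robot as it stands.
- The arm moves only by the tool jog_arm, never from a script. Its argument "targets" is a list of rows, each a list of 3 entries, a list of its own where there are three numbers: the finger opening in cm, from 0 to 9.4, then the shift along the tool's x, y, z in cm, then the turn about the tool's y in rad. A call has 1 to 10 rows; each row is the pose to reach, as a shift and turn from the pose commanded when the call began, along the tool's axes at that moment; what a row does not reach only later rows make up. A row lasts 1/10 s, in which the tool goes at most 50 mm and 8.59 degrees, less where a joint would pass 70% of its speed; a pose out of reach is approached as far as the arm can. A call with a gripper value outside its range is refused whole. The fingers move at their own pace and stop on an object; "grip_force" is the grip in N (left out, the last holds). Time passes only in rows, so rows that repeat a pose let the fingers close. It gives the time, the measured TCP pose, the force and the opening at its end, in the units of the state.
- ctrl.get_obs(): the state, without advancing time (a new reading comes with each control period).
- optics.camera(name): name is "side" or "top"; returns a dict with "img" (420x560x3 uint8, red, green, blue), "range_z" (420x560 float32, m along the optical axis (not along the pixel's ray), 0 where there is no reading), "camera_matrix" (3x3 intrinsics, pixels), "world_to_cam" (4x4, takes a point from world to camera coordinates). Camera axes: x right, y up, looking along -z (the intrinsics and any distortion apply to the point x, -y, -z); pixel columns grow to the right and rows downward; lengths in m; the calibration is good to about 2 mm. A picture is of the moment at which its call begins.
- ctrl.hand_in(): hands the job in, once; it reports no verdict.
The state is a dict: "time_s": time; "qpos": joint angles; "joint_vel": joint speeds; "tau": joint torques, N m; "ee_pos": TCP position; "eef_rot": TCP orientation; "force": force on the tool from outside, world axes, zero at the start; "moment": the same for the moment, N m; "grip_width": finger opening in m.
Only numpy, scipy, OpenCV 4.12 (cv2) and the standard library are available. Lean on these libraries where they do the work, as an engineer would, in place of code of your own. Each camera call takes 0.05 s, during which the arm holds its last target. There are 200 camera calls.

## Task

Set out the next breakdown test on the grey layout mat: lay the amber disc flat and centred on the steel top of the test stand, and stand the brass electrode upright on the centre of the disc. Stand the blue-lidded pot upright on the mat exactly halfway between the test stand and the green-lidded tub, and stand the red-lidded pot upright on the centre of the green lid. Leave the grey disc and the white-lidded pot where they are.

Things in the scene. Friction and masses are not known exactly. Their poses are not given: they have to be found in the camera images.
- mat: Fixed light-grey mat with a yellow border, 140 x 360 x 3 mm, on the black bench. Origin: centre of its underside (bench level), z up, x along the short side, y along the long side. The test stand and the green-lidded tub are fixed on it, each 120 mm from its centre, one towards each end (which end varies), so the mat's centre is halfway between them.
- stand: Fixed test stand on the mat: black base 90 x 90 x 20 mm, on its middle a round steel lower electrode 50 mm across, 20 mm high; its flat top lies 40 mm above the origin. A red and a blue stub, 8 mm wide and 8 mm high, stand on two corners of the base. Origin: centre of the base underside (on the mat, 3 mm above the bench), z up.
- tub: Fixed large white reference tub with a flat green lid, 90 mm across the lid, 70 mm tall (lid top 70 mm above the origin), standing on the mat. Origin: centre of its underside (3 mm above the bench), z up.
- disc_amber: Loose solid flat disc, amber orange (the specimen), 50 mm across and 12 mm thick, about 35 g. Origin: centre of its underside, z up. Starts lying flat on the bench.
- electrode: Loose brass upper electrode standing upright on the bench: round foot 36 mm across and 12 mm high, with a round stem 20 mm across above it up to 50 mm total height, about 0.2 kg. Origin: centre of the foot's underside, z up along the stem.
- pot_blue: Loose closed sample pot, white body 50 mm across with a flat blue lid (the top 14 mm, 54 mm across), 55 mm tall in all, about 0.12 kg. Origin: centre of its underside, z up. Starts standing on the bench.
- pot_red: Loose closed sample pot, white body 50 mm across with a flat red lid (the top 14 mm, 54 mm across), 55 mm tall in all, about 0.12 kg. Origin: centre of its underside, z up. Starts standing on the bench.
- disc_grey: Loose solid flat disc, plain grey (not for this test; to be left alone), 50 mm across and 12 mm thick, about 35 g. Origin: centre of its underside, z up. Starts lying flat on the bench.
- pot_white: Loose closed sample pot, white body 50 mm across with a flat white lid (the top 14 mm, 54 mm across), 55 mm tall in all, about 0.12 kg. Origin: centre of its underside, z up. Starts standing on the bench. Not for this test; to be left alone.
Not all that is in view belongs to the job. Leave any purple look-alike of the pot_red alone. Of the things that look like the electrode, the smaller one is meant.

How it is judged:
By the outcome, as a careful person would: the job done as asked, in the order asked, and still so for the second after the job is handed in, with the robot touching nothing.
It also fails if it takes over 106 s, if anything falls off the work surface, if the arm or the gripper's body presses on something with over 40 N, if the wrist force passes 120 N, or if a joint passes its speed limit or range.

## Working session

There is one attempt and no reset: what is moved stays moved. The work goes in short steps, Python scripts to look and compute and a tool call to move; the robot and the scene stay as the last step left them, time stands still between calls to the robot, and variables do not carry over. Pictures are saved under pics/ and viewed, about 12 in all and at most 16, crops included, and the job is handed in when it is done.

Besides the shell and the picture viewer there is one more tool, called after "Request:" by a JSON object that holds its "op" and its "data", one argument or row to a line. jog_arm: Moves the arm, as the interface text tells. Its arguments: {"type":"object","properties":{"targets":{"type":"array","items":{"type":"array"}},"grip_force":{"type":"number"}},"required":["targets"]}

```bash
mkdir -p pics; cat > h.py <<'E'
from station import ctrl, optics
import numpy as np, cv2
def snap(n):
    c=optics.camera(n); return c
def save(c,fn,crop=None,scale=1):
    im=c["img"][:,:,::-1]
    if crop: x0,y0,x1,y1=crop; im=im[y0:y1,x0:x1]
    cv2.imwrite(fn,cv2.resize(im,None,fx=scale,fy=scale,interpolation=cv2.INTER_CUBIC))
def ray(c,u,v):
    K=c["camera_matrix"];T=np.linalg.inv(c["world_to_cam"])
    d=np.linalg.solve(K,[u,v,1.]); d=np.array([d[0],-d[1],-d[2]])
    return T[:3,3],T[:3,:3]@d
def onz(c,u,v,z):
    o,d=ray(c,u,v); return o+d*(z-o[2])/d[2]
def cloud(c):
    r=c["range_z"];v,u=np.indices(r.shape);K=c["camera_matrix"];T=np.linalg.inv(c["world_to_cam"])
    p=np.linalg.inv(K)@np.stack([u.ravel(),v.ravel(),np.ones(u.size)])
    p=p*r.ravel(); p[1:]*=-1
    return (T[:3,:3]@p+T[:3,3:]).T.reshape(r.shape+(3,))
E
python3 - <<'E'
from h import *
for n in("top","side"):
    c=snap(n); save(c,f"pics/{n}0.png",scale=1.4); print(n,c["camera_matrix"].tolist(),c["world_to_cam"].round(3).tolist(),[k for k in c])
print(ctrl.get_obs())
E
```

```text
top [[439.62482641051054, 0.0, 266.1453453835278], [0.0, 439.62482641051054, 216.40887555306693], [0.0, 0.0, 1.0]] [[-0.019, -0.999, -0.031, 0.073], [0.998, -0.021, 0.058, -0.488], [-0.059, -0.03, 0.998, -1.13], [0.0, 0.0, 0.0, 1.0]] ['img', 'range_z', 'camera_matrix', 'world_to_cam']
side [[538.4447529619786, 0.0, 280.87017745421025], [0.0, 538.4447529619786, 207.54610563597444], [0.0, 0.0, 1.0]] [[0.708, -0.706, -0.008, -0.321], [0.363, 0.355, 0.861, -0.213], [-0.606, -0.613, 0.508, -1.276], [0.0, 0.0, 0.0, 1.0]] ['img', 'range_z', 'camera_matrix', 'world_to_cam']
{'time_s': 0.1, 'qpos': array([ 1.16442592e+00,  3.00412991e-01,  1.52150513e+00, -1.94671962e-05,
        1.32069523e+00, -6.65813385e-02]), 'joint_vel': array([ 0.00085682, -0.00436559, -0.00197357,  0.00078449, -0.00127466,
       -0.00071586]), 'tau': array([ 2.34661071e-03, -5.32648587e+01, -3.53280401e+01,  7.09605287e-02,
        2.34717719e-02, -1.12804632e-04]), 'ee_pos': array([0.18322292, 0.51836131, 0.22395032]), 'eef_rot': array([-1.57074723e+00,  1.01969239e-03,  1.23101211e+00]), 'force': array([ 0.39895937,  0.39310315, -0.01764028]), 'moment': array([-0.05205717, -0.07124477, -0.01678051]), 'grip_width': 0.09396060564456582}
```

View pics/top0.png

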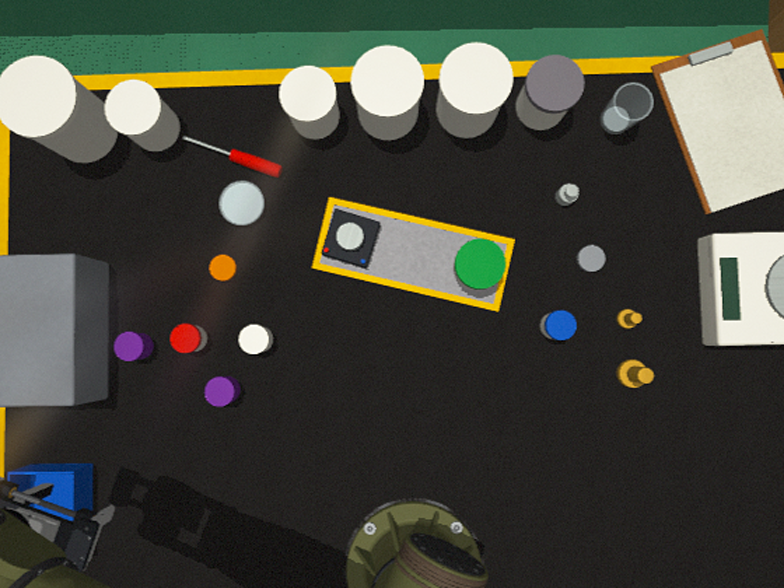

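View pics/side0.png

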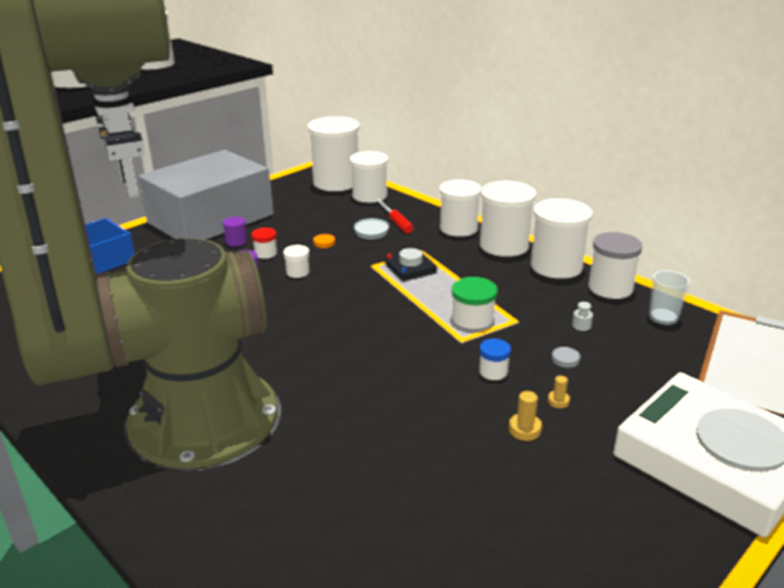

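The top picture (1.4x) shows the stand at (350,237) and the green tub at (480,264).

What could be taken for each target, with its pixel:
- **Amber disc:** (222,267). Only one.
- **Electrode:** the smaller brass piece at (629,318), not the larger one at (636,374). The grey metal weight at (568,193) isn't a match.
- **Blue pot:** (560,325). Only one; the blue bin at (50,490) is not a pot.
- **Red pot:** (186,338), not the purple pots at (130,346) and (220,391), nor the red screwdriver.
- **To be left alone:** the grey disc at (591,258) and the white pot at (254,339).

```bash
cat >> h.py <<'E'
HS={"amber":((8,200,150),(18,255,255)),"brass":((14,100,60),(24,235,255)),"blue":((105,150,60),(118,255,255)),"green":((55,150,60),(75,255,220)),"red":((0,200,90),(4,255,255)),"yellow":((20,200,120),(30,255,255)),"purple":((130,90,50),(150,255,255))}
def blobs(c,col,mn=25):
    hsv=cv2.cvtColor(c["img"],cv2.COLOR_RGB2HSV); m=cv2.inRange(hsv,*HS[col])
    n,l,s,ce=cv2.connectedComponentsWithStats(m)
    return [(ce[i],s[i],l==i) for i in range(1,n) if s[i,4]>=mn]
E
python3 - <<'E'
from h import *
Z={"amber":.012,"brass":.012,"blue":.055,"green":.073,"red":.055,"purple":.055,"yellow":.003}
S={}
for n in("top","side"):
    c=snap(n);S[n]=c;P=cloud(c)
    for col in Z:
        for ce,s,m in blobs(c,col):
            q=P[m]; 
            print(n,col,ce.round(1),s[:5],onz(c,*ce,Z[col]).round(4), "zmax",np.percentile(q[:,2],[5,50,95]).round(3),"med",np.median(q[:,:2],0).round(3))
t,s=S["top"]["img"],S["side"]["img"]
a=cv2.resize(t[205:285,425:485],None,fx=6,fy=6); b=cv2.resize(t[125:225,215:375],None,fx=4,fy=4)
o=np.zeros((480,800,3),np.uint8);o[:480,:360]=a;o[:400,360:800]=b[:400,:440]
cv2.imwrite("pics/c1.png",o[:,:,::-1])
E
```

```text
top amber [158.4 190.7] [149 182  19  19 274] [0.5639 0.3465 0.012 ] zmax [0.007 0.011 0.015] med [0.563 0.347]
top brass [549.6  25. ] [521   0  39  66 636] [ 0.9784 -0.6918  0.012 ] zmax [-0.741 -0.686  0.007] med [ 1.305 -1.162]
top brass [484.7  87.1] [466  39  42 114 485] [ 0.8171 -0.5159  0.012 ] zmax [-0.001  0.004  0.008] med [ 0.83  -0.519]
top brass [448.6 227.1] [440 220  19  15 201] [ 0.4527 -0.4069  0.012 ] zmax [0.001 0.014 0.052] med [ 0.452 -0.401]
top brass [452.6 266.7] [440 257  28  20 417] [ 0.3509 -0.4126  0.012 ] zmax [0.003 0.02  0.073] med [ 0.353 -0.401]
top brass [  6.3 322.4] [  3 305  12  33 170] [0.2256 0.7507 0.012 ] zmax [-0.004 -0.     0.004] med [0.222 0.759]
top blue [400.3 231.8] [389 221  23  22 398] [ 0.4421 -0.2712  0.055 ] zmax [0.047 0.055 0.058] med [ 0.442 -0.271]
top blue [ 42.7 344.8] [   6  331   60   34 1356] [0.1761 0.6296 0.055 ] zmax [0.002 0.022 0.071] med [0.173 0.644]
top blue [ 36.7 365.4] [ 21 359  32  13 102] [0.1254 0.6443 0.055 ] zmax [0.002 0.005 0.335] med [0.115 0.666]
top green [342.5 188.1] [325 171  36  35 999] [ 0.5525 -
[... 4291 characters left out ...]
0.9 170.4] [226 169  11   4  39] [0.575  0.3645 0.003 ] zmax [0.01  0.013 0.016] med [0.563 0.348]
side yellow [315.  189.7] [303 180  25  20  74] [0.673  0.0657 0.003 ] zmax [-0.     0.004  0.008] med [0.673 0.067]
side yellow [318.9 221.1] [266 187 104  57 312] [ 0.54   -0.0691  0.003 ] zmax [0.001 0.004 0.008] med [ 0.532 -0.111]
side yellow [459.4 201. ] [454 197  12   9  57] [ 0.9281 -0.2998  0.003 ] zmax [-0.001  0.002  0.005] med [ 0.93  -0.301]
side yellow [502.6 217.4] [489 211  33  13 138] [ 0.9289 -0.4378  0.003 ] zmax [-0.002  0.002  0.005] med [ 0.931 -0.436]
side yellow [539.5 399.7] [514 369  46  51 954] [ 0.3553 -0.7844  0.003 ] zmax [-0.002  0.001  0.004] med [ 0.355 -0.784]
```

View pics/c1.png

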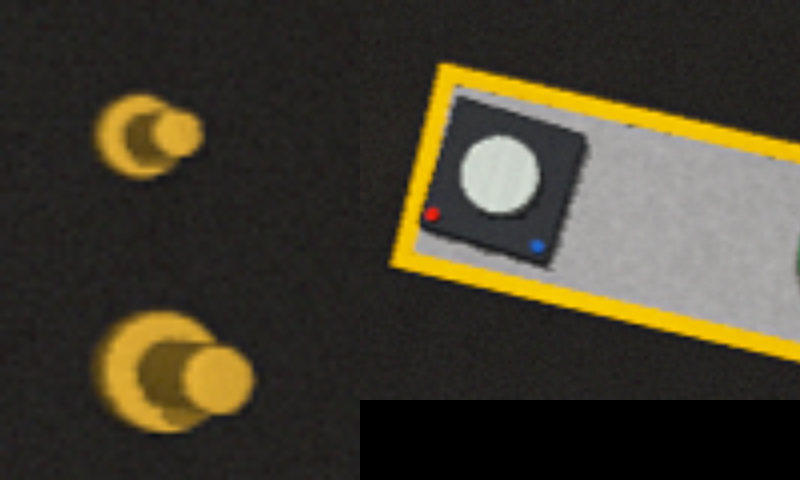

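The crop shows the two brass pieces clearly. The upper one is smaller and its depth tops out at about 0.05 m, against 0.073 m for the other, so the upper one is the electrode. I'll refine the stand, mat and electrode next.

```bash
python3 - <<'E'
from h import *
c=snap("top");P=cloud(c);hsv=cv2.cvtColor(c["img"],cv2.COLOR_RGB2HSV)
# mat: hull of the yellow ring
y=[b for b in blobs(c,"yellow") if 1500<b[1][4]<1700][0]
vu=np.argwhere(y[2]); hull=cv2.convexHull(vu[:,::-1].astype(np.int32))
w=np.array([onz(c,*p[0],.003)[:2] for p in hull],np.float32)*1000
r=cv2.minAreaRect(w);print("mat",r)
# steel top: bright low-sat region
m=cv2.inRange(hsv,(0,0,150),(180,60,255));m[:150]=0;m[187:]=0;m[:,:235]=0;m[:,262:]=0
n,l,s,ce=cv2.connectedComponentsWithStats(m);i=1+s[1:,4].argmax();print("steel",ce[i],s[i],onz(c,*ce[i],.043))
# stubs
for nm,lo,hi in(("r",(0,150,90),(8,255,255)),("b",(100,130,80),(120,255,255))):
    m=cv2.inRange(hsv,lo,hi);m[:140]=0;m[200:]=0;m[:,:225]=0;m[:,275:]=0
    n,l,s,ce=cv2.connectedComponentsWithStats(m); print(nm,[(ce[i].round(1),s[i,4],onz(c,*ce[i],.031).round(4)) for i in range(1,n)])
for b in blobs(c,"brass"):
    if abs(b[0][0]-448.6)<2 and abs(b[0][1]-227)<2:
        z=P[...,2]
        for lo,hi,h in((.042,.06,.05),(.005,.02,.012)):
            q=np.argwhere(b[2]&(z>lo)&(z<hi));print("el",h,len(q),onz(c,*q.mean(0)[::-1],h), q.min(0),q.max(0))
        # foot circle: left-hand extent
        q=np.argwhere(b[2]);(x,yy),rr=cv2.minEnclosingCircle(q[q[:,1]<452][:,::-1].astype(np.float32));print("foot",x,yy,rr,onz(c,x,yy,.012))
E
```

```text
mat ((583.1229248046875, -13.008819580078125), (362.33160400390625, 140.58546447753906), 75.55055236816406)
steel [249.46875    168.11111111] [240 159  20  19 288] [0.61298011 0.10256866 0.043     ]
r [(array([232.8, 178.1]), np.int32(10), array([0.59 , 0.147, 0.031]))]
b [(array([258.8, 186. ]), np.int32(10), array([0.5679, 0.08  , 0.031 ]))]
el 0.05 56 [ 0.45206671 -0.40488781  0.05      ] [223 449] [230 458]
el 0.012 95 [ 0.45168372 -0.40158749  0.012     ] [221 441] [234 454]
foot 447.2727355957031 227.15908813476562 7.364612579345703 [ 0.45245839 -0.40341559  0.012     ]
```

```bash
cat >> h.py <<'E'
from scipy.spatial.transform import Rotation as Ro
def to(*pts):
    o=ctrl.get_obs();R=Ro.from_euler("xyz",o["eef_rot"]).as_matrix();p=o["ee_pos"]
    print("t",round(o["time_s"],2),"p",p.round(4),"rot",o["eef_rot"].round(4),"w",round(o["grip_width"],4),"f",o["force"].round(1))
    for q in pts: print(q,"->",(R.T@(np.array(q)-p)*100).round(2))
E
python3 -c "
from h import *
to((.5639,.3465,.12),(.5639,.3465,.022))"
```

```text
t 0.25 p [0.1833 0.5185 0.2242] rot [-1.5708e+00  5.0000e-04  1.2310e+00] w 0.0936 f [ 0.4 -0.4  0.1]
(0.5639, 0.3465, 0.12) -> [ -3.52  10.42 -41.62]
(0.5639, 0.3465, 0.022) -> [ -3.52  20.22 -41.62]
```

Request:
{"op": "jog_arm", "data": {
  "targets": [
    [8,[-0.4,1,-5],0],
    [8,[-0.8,2,-10],0],
    [8,[-1.3,4,-15],0],
    [8,[-1.7,6,-20],0],
    [8,[-2.1,7,-25],0],
    [8,[-2.5,9,-30],0],
    [8,[-3,10,-35],0],
    [8,[-3.4,10.4,-40],0],
    [8,[-3.5,10.4,-41.6],0],
    [8,[-3.5,10.4,-41.6],0]
  ],
  "grip_force": 15
}}

```text
time_s: 1.25
ee_pos: [0.5667, 0.3443, 0.1192]
eef_rot: [-1.571, 0.001, 1.227]
force: [-0.2, -0.0, -0.3]
grip_width: 0.0801
```

```bash
python3 -c "
from h import *
to((.5639,.3465,.06),(.5639,.3465,.022))
c=snap('side');d=snap('top')
a=cv2.resize(c['img'][100:220,170:290],(480,480));b=cv2.resize(d['img'][145:235,115:175],(320,480))
cv2.imwrite('pics/c2.png',np.hstack([a,b])[:,:,::-1])"
```

```text
t 1.25 p [0.5667 0.3443 0.1192] rot [-1.5705e+00  9.0000e-04  1.2271e+00] w 0.0801 f [-0.2 -0.  -0.3]
(0.5639, 0.3465, 0.06) -> [0.12 5.92 0.34]
(0.5639, 0.3465, 0.022) -> [0.12 9.72 0.34]
```

View pics/c2.png

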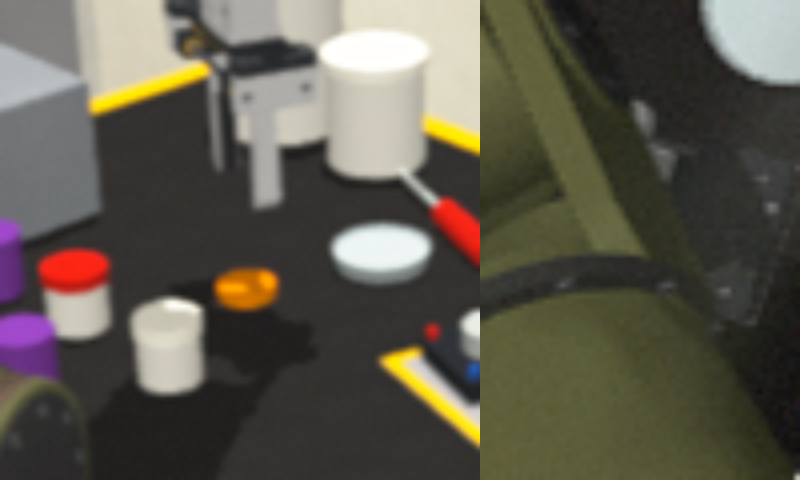

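The gripper hangs above the amber disc at about (245,288) in the side crop. The arm hides the disc in the top view. I'll go down in two stages.

Request:
{"op": "jog_arm", "data": {
  "targets": [
    [8,[0,2,0],0],
    [8,[0,4,0],0],
    [8,[0,6,0],0],
    [8,[0,6,0],0],
    [8,[0,6,0],0]
  ]
}}

```text
time_s: 1.85
ee_pos: [0.5633, 0.3476, 0.0612]
eef_rot: [-1.571, -0.0, 1.232]
force: [0.9, 0.6, 0.4]
grip_width: 0.0805
```

```bash
python3 -c "
from h import *
to((.5639,.3465,.022))"
```

```text
t 1.85 p [0.5633 0.3476 0.0612] rot [-1.5709e+00 -1.0000e-04  1.2321e+00] w 0.0805 f [0.9 0.6 0.4]
(0.5639, 0.3465, 0.022) -> [-0.09  3.92 -0.1 ]
```

Request:
{"op": "jog_arm", "data": {
  "targets": [
    [8,[-0.1,2,-0.1],0],
    [8,[-0.1,3,-0.1],0],
    [8,[-0.1,3.9,-0.1],0],
    [8,[-0.1,3.9,-0.1],0],
    [4,[-0.1,3.9,-0.1],0],
    [4,[-0.1,3.9,-0.1],0],
    [4,[-0.1,3.9,-0.1],0],
    [4,[-0.1,3.9,-0.1],0],
    [4,[-0.1,3.9,-0.1],0],
    [4,[-0.1,3.9,-0.1],0]
  ]
}}

```text
time_s: 2.85
ee_pos: [0.5646, 0.3457, 0.0218]
eef_rot: [-1.571, -0.0, 1.231]
force: [-0.5, 1.5, 3.0]
grip_width: 0.0492
```

Request:
{"op": "jog_arm", "data": {
  "targets": [
    [4,[0,0,0],0],
    [4,[0,0,0],0],
    [4,[0,-2,0],0],
    [4,[0,-4,0],0],
    [4,[0,-7,0],0],
    [4,[0,-10,0],0],
    [4,[0,-10,0],0],
    [4,[0,-10,0],0]
  ]
}}

```text
time_s: 3.65
ee_pos: [0.5644, 0.3456, 0.1213]
eef_rot: [-1.571, -0.0, 1.231]
force: [0.7, 0.3, -1.2]
grip_width: 0.0495
```

```bash
python3 -c "
from h import *
to((.613,.1026,.125),(.613,.1026,.066))
c=snap('side')
cv2.imwrite('pics/c3.png',cv2.resize(c['img'][100:220,170:290],(480,480))[:,:,::-1])"
```

```text
t 3.65 p [0.5644 0.3456 0.1213] rot [-1.5709e+00 -1.0000e-04  1.2310e+00] w 0.0495 f [ 0.7  0.3 -1.2]
(0.613, 0.1026, 0.125) -> [-21.29  -0.38 -12.68]
(0.613, 0.1026, 0.066) -> [-21.29   5.52 -12.68]
```

View pics/c3.png

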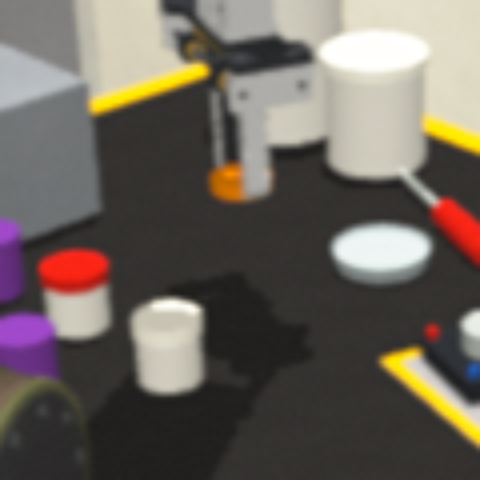

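The disc is held between the jaws at (240,183). Next I'll carry it over the stand.

Request:
{"op": "jog_arm", "data": {
  "targets": [
    [4,[-3,0,-2],0],
    [4,[-7,0,-4],0],
    [4,[-11,0,-6.5],0],
    [4,[-15,0,-9],0],
    [4,[-18,0,-11],0],
    [4,[-20.3,0,-12],0],
    [4,[-21.3,0,-12.7],0],
    [4,[-21.3,0,-12.7],0],
    [4,[-21.3,0,-12.7],0]
  ]
}}

```text
time_s: 4.6
ee_pos: [0.613, 0.1034, 0.1208]
eef_rot: [-1.57, 0.0, 1.231]
force: [0.4, 0.3, 0.1]
grip_width: 0.0494
```

Request:
{"op": "jog_arm", "data": {
  "targets": [
    [4,[0,2,0],0],
    [4,[0,3,0],0],
    [4,[0,4,0],0],
    [4,[0,4,0],0],
    [4,[0,4,0],0]
  ]
}}

```text
time_s: 5.1
ee_pos: [0.6133, 0.1028, 0.0817]
eef_rot: [-1.571, -0.0, 1.231]
force: [-0.1, 0.7, -0.3]
grip_width: 0.0494
```

```bash
python3 -c "
from h import *
to((.613,.1026,.066))
c=snap('side');d=snap('top')
a=cv2.resize(c['img'][140:220,260:340],(480,480));b=cv2.resize(d['img'][130:200,215:285],(320,320))
b=cv2.copyMakeBorder(b,0,160,0,0,0)
cv2.imwrite('pics/c4.png',np.hstack([a,b])[:,:,::-1])"
```

```text
t 5.1 p [0.6133 0.1028 0.0817] rot [-1.5708 -0.      1.2314] w 0.0494 f [-0.1  0.7 -0.3]
(0.613, 0.1026, 0.066) -> [-0.03  1.57  0.02]
```

View pics/c4.png

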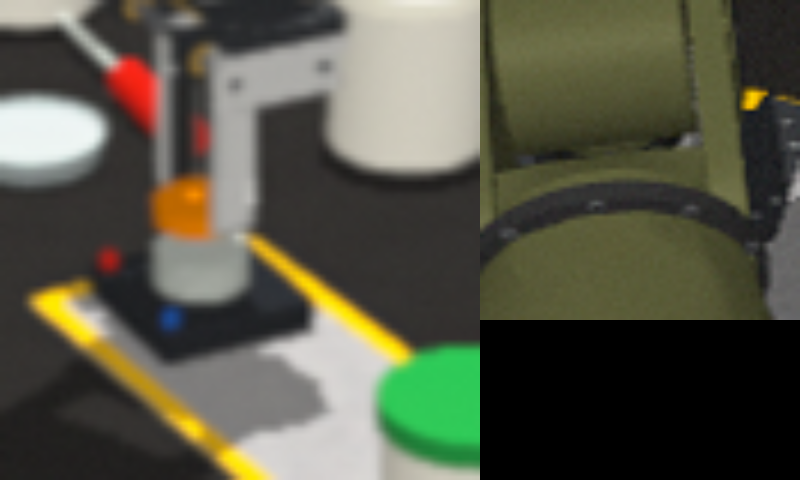

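The disc sits above the steel post with its left edge lined up (152 against 150). I'll lower it and release.

Request:
{"op": "jog_arm", "data": {
  "targets": [
    [4,[0,0.7,0],0],
    [4,[0,1.2,0],0],
    [4,[0,1.5,0],0],
    [4,[0,1.6,0],0],
    [4,[0,1.6,0],0],
    [4,[0,1.6,0],0]
  ]
}}

```text
time_s: 5.8
ee_pos: [0.6133, 0.1025, 0.0656]
eef_rot: [-1.571, -0.0, 1.231]
force: [-0.1, 1.0, -0.6]
grip_width: 0.0494
```

Request:
{"op": "jog_arm", "data": {
  "targets": [
    [5.5,[0,0,0],0],
    [6,[0,0,0],0],
    [6.5,[0,0,0],0],
    [6.5,[0,0,0],0],
    [6.5,[0,-2,0],0],
    [6.5,[0,-5,0],0],
    [6.5,[0,-9,0],0],
    [6.5,[0,-12,0],0],
    [6.5,[0,-12,0],0],
    [6.5,[0,-12,0],0]
  ]
}}

```text
time_s: 6.8
ee_pos: [0.6132, 0.1025, 0.1855]
eef_rot: [-1.571, -0.0, 1.231]
force: [-0.1, -0.2, -0.2]
grip_width: 0.0652
```

```bash
python3 -c "
from h import *
to((.4521,-.4042,.15),(.4521,-.4042,.036))"
```

```text
t 6.8 p [0.6132 0.1025 0.1855] rot [-1.5713e+00 -2.0000e-04  1.2310e+00] w 0.0652 f [-0.1 -0.2 -0.2]
(0.4521, -0.4042, 0.15) -> [-53.14   3.54  -1.7 ]
(0.4521, -0.4042, 0.036) -> [-53.14  14.94  -1.69]
```

Request:
{"op": "jog_arm", "data": {
  "targets": [
    [6.5,[-4,0,0],0],
    [6.5,[-9,0,-0.3],0],
    [6.5,[-14,0,-0.5],0],
    [6.5,[-19,0,-0.7],0],
    [6.5,[-24,0,-0.9],0],
    [6.5,[-29,0,-1],0],
    [6.5,[-34,0,-1.2],0],
    [6.5,[-39,0,-1.4],0],
    [6.5,[-44,0,-1.6],0],
    [6.5,[-48,0,-1.7],0]
  ]
}}

```text
time_s: 7.8
ee_pos: [0.4676, -0.3578, 0.1837]
eef_rot: [-1.568, -0.001, 1.23]
force: [0.4, 0.0, 0.5]
grip_width: 0.0655
```

Request:
{"op": "jog_arm", "data": {
  "targets": [
    [6.5,[-3,0,0],0],
    [6.5,[-5.1,1,0],0],
    [6.5,[-5.1,3.5,0],0],
    [6.5,[-5.1,6.5,0],0],
    [6.5,[-5.1,8,0],0],
    [6.5,[-5.1,8,0],0],
    [6.5,[-5.1,8,0],0]
  ]
}}

```text
time_s: 8.5
ee_pos: [0.4525, -0.4039, 0.1059]
eef_rot: [-1.571, 0.0, 1.231]
force: [-0.1, 0.2, 2.0]
grip_width: 0.0649
```

```bash
python3 -c "
from h import *
to((.4521,-.4042,.036))
c=snap('side');d=snap('top')
a=cv2.resize(c['img'][210:310,350:450],(480,480))
b=cv2.resize(d['img'][130:200,215:285],(320,320))
b=cv2.copyMakeBorder(b,0,160,0,0,0)
for col,z in (('amber',.055),('green',.073)):
  for ce,s,m in blobs(d,col): print(col,s,onz(d,*ce,z))
cv2.imwrite('pics/c5.png',np.hstack([a,b])[:,:,::-1])"
```

```text
t 8.5 p [ 0.4525 -0.4039  0.1059] rot [-1.5708  0.      1.2313] w 0.0649 f [-0.1  0.2  2. ]
(0.4521, -0.4042, 0.036) -> [-0.04  6.99  0.03]
amber [240 159  20  19 272] [0.61120555 0.1007513  0.055     ]
green [ 325  171   36   35 1000] [ 0.5524458 -0.1286505  0.073    ]
```

View pics/c5.png

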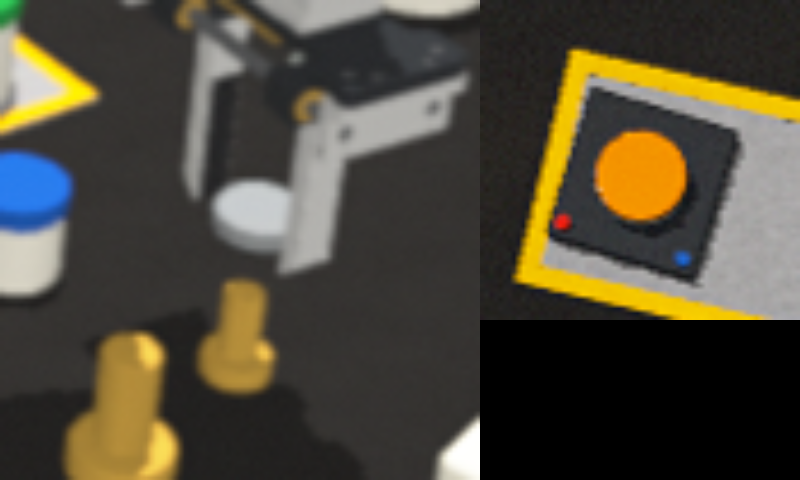

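The gripper is above the small electrode at (240,335). In the top crop the disc lies on the steel with a thin sliver of steel showing at its upper left, and it measures about 2 mm off. I'll check that more precisely before stacking.

```bash
python3 - <<'E'
from h import *
# several averaged frames, soft amber/brightness
fr=[snap("top") for _ in range(4)];im=np.mean([f["img"].astype(float) for f in fr],0);c=fr[0]
r,g,b=im[...,0],im[...,1],im[...,2]
sub=np.s_[150:190,232:268]
w=np.clip((r-b-60)/100,0,1)[sub]; v,u=np.indices(w.shape)
w2=w.copy(); w2[(u+232<236)|(v+150>182)|(v+150<155)]=0
cu,cv_=(w2*u).sum()/w2.sum()+232,(w2*v).sum()/w2.sum()+150
print("disc",cu,cv_,w2.sum(),onz(c,cu,cv_,.055))
n=8; big=cv2.resize(im.astype(np.uint8)[150:190,230:272],None,fx=12,fy=12,interpolation=cv2.INTER_CUBIC)
# base square: dark pixels incl. disc/stub region -> hull
d=np.clip((110-im.max(2)),0,1)>0
m=np.zeros(d.shape,np.uint8);m[142:198,226:276]=255*d[142:198,226:276]
n,l,s,ce=cv2.connectedComponentsWithStats(m);i=1+s[1:,4].argmax();q=np.argwhere(l==i);print(s[i])
h=cv2.convexHull(q[:,::-1].astype(np.int32));W=np.array([onz(c,*p[0],.023)[:2] for p in h],np.float32)*1000
print("base",cv2.minAreaRect(W))
cs=snap("side")
P=cloud(cs)
for f,nm in((cs,"side"),(c,"top")):
    P=cloud(f);k=(np.hypot(P[...,0]-.613,P[...,1]-.1026)<.04)&(P[...,2]>.049)&(P[...,2]<.061)
    q=P[k];(x,y),rr=cv2.minEnclosingCircle((q[:,:2]*1000).astype(np.float32));print(nm,len(q),q.mean(0),x,y,rr)
    k=(np.hypot(P[...,0]-.5525,P[...,1]+.1287)<.06)&(P[...,2]>.067)&(P[...,2]<.079);q=P[k];(x,y),rr=cv2.minEnclosingCircle((q[:,:2]*1000).astype(np.float32));print("  tub",len(q),q.mean(0),x,y,rr)
cv2.imwrite("pics/c6.png",big[:,:,::-1])
E
```

```text
disc 249.67227252076844 167.91303219106956 308.16 [0.6114213  0.10125324 0.055     ]
[230 149  42  44 906]
base ((610.163818359375, 101.92208862304688), (93.07782745361328, 94.24726867675781), 71.33879852294922)
side 119 [0.60655214 0.10132196 0.05546546] 610.0338134765625 103.03377532958984 29.059263229370117
  tub 478 [ 0.54731203 -0.13042167  0.07346435] 551.1654663085938 -128.3797607421875 50.46931076049805
top 294 [0.61141517 0.1001471  0.0544933 ] 611.704345703125 99.7088851928711 24.82538414001465
  tub 1030 [ 0.5526956  -0.13004319  0.0726614 ] 553.0543212890625 -130.23817443847656 44.93500900268555
```

View pics/c6.png

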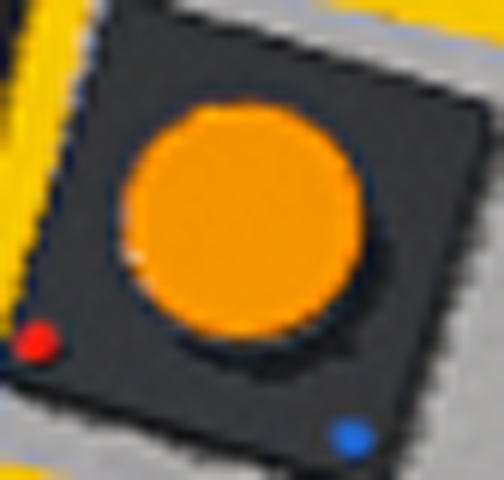

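The sliver at (130,260) confirms the disc is about 2 mm off, towards -x and -y. I'll go back and correct it before stacking.

Request:
{"op": "jog_arm", "data": {
  "targets": [
    [6.5,[1,-4,0],0],
    [6.5,[5,-7,0],0],
    [6.5,[10,-8,0.3],0],
    [6.5,[15,-8,0.5],0],
    [6.5,[20,-8,0.7],0],
    [6.5,[25,-8,0.9],0],
    [6.5,[30,-8,1.1],0],
    [6.5,[35,-8,1.3],0],
    [6.5,[40,-8,1.4],0],
    [6.5,[45,-8,1.6],0]
  ]
}}

```text
time_s: 9.85
ee_pos: [0.5872, 0.0266, 0.1859]
eef_rot: [-1.572, -0.0, 1.231]
force: [-0.4, -0.2, 0.5]
grip_width: 0.065
```

Request:
{"op": "jog_arm", "data": {
  "targets": [
    [6.5,[4,0,0],0],
    [6.5,[7,0,0],0],
    [6.5,[8.1,0,0.1],0],
    [6.5,[8.1,2,0.1],0],
    [6.5,[8.1,5,0.1],0],
    [6.5,[8.1,8,0.1],0],
    [6.5,[8.1,9,0.1],0],
    [6.5,[8.1,9,0.1],0],
    [6.5,[8.1,9,0.1],0]
  ]
}}

```text
time_s: 10.75
ee_pos: [0.6135, 0.1009, 0.097]
eef_rot: [-1.572, -0.001, 1.231]
force: [-0.2, -0.1, 0.6]
grip_width: 0.0653
```

```bash
python3 -c "
from h import *
to((.6132,.1025,.066),(.6147,.1040,.066))"
```

```text
t 10.75 p [0.6135 0.1009 0.097 ] rot [-1.5724e+00 -7.0000e-04  1.2306e+00] w 0.0653 f [-0.2 -0.1  0.6]
(0.6132, 0.1025, 0.066) -> [0.14 3.1  0.08]
(0.6147, 0.104, 0.066) -> [ 0.33  3.1  -0.01]
```

Request:
{"op": "jog_arm", "data": {
  "targets": [
    [6.5,[0.3,1.5,0],0],
    [6.5,[0.3,2.5,0],0],
    [6.5,[0.3,3,0],0],
    [6.5,[0.3,3,0],0],
    [5.8,[0.3,3,0],0],
    [5.4,[0.3,3,0],0],
    [5.1,[0.3,3,0],0],
    [4.8,[0.3,3,0],0],
    [4.8,[0.3,3,0],0],
    [4.8,[0.3,3,0],0]
  ],
  "grip_force": 5
}}

```text
time_s: 11.75
ee_pos: [0.614, 0.104, 0.0658]
eef_rot: [-1.571, -0.0, 1.231]
force: [0.5, -1.1, 3.3]
grip_width: 0.0498
```

Request:
{"op": "jog_arm", "data": {
  "targets": [
    [5.2,[0,0,0],0],
    [5.6,[0,0,0],0],
    [6,[0,0,0],0],
    [6.5,[0,0,0],0],
    [6.5,[0,-2,0],0],
    [6.5,[0,-5,0],0],
    [6.5,[0,-9,0],0],
    [6.5,[0,-12,0],0],
    [6.5,[0,-12,0],0]
  ],
  "grip_force": 15
}}

```text
time_s: 12.65
ee_pos: [0.6153, 0.1042, 0.1902]
eef_rot: [-1.577, -0.003, 1.231]
force: [-0.2, 0.7, 0.7]
grip_width: 0.0652
```

```bash
python3 -c "
from h import *
to((.4521,-.4042,.15),(.4521,-.4042,.036))"
```

```text
t 12.65 p [0.6153 0.1042 0.1902] rot [-1.5772 -0.0031  1.231 ] w 0.0652 f [-0.2  0.7  0.7]
(0.4521, -0.4042, 0.15) -> [-53.39   3.86  -1.53]
(0.4521, -0.4042, 0.036) -> [-53.42  15.26  -1.46]
```

Request:
{"op": "jog_arm", "data": {
  "targets": [
    [6.5,[-4,0,0],0],
    [6.5,[-9,0,-0.3],0],
    [6.5,[-14,0,-0.5],0],
    [6.5,[-19,0,-0.7],0],
    [6.5,[-24,0,-0.9],0],
    [6.5,[-29,0,-1],0],
    [6.5,[-34,0,-1.2],0],
    [6.5,[-39,0,-1.4],0],
    [6.5,[-44,0,-1.5],0],
    [6.5,[-48,0,-1.5],0]
  ]
}}

```text
time_s: 13.65
ee_pos: [0.4666, -0.3557, 0.1845]
eef_rot: [-1.57, -0.0, 1.23]
force: [1.0, 0.0, -0.4]
grip_width: 0.065
```

Request:
{"op": "jog_arm", "data": {
  "targets": [
    [6.5,[-3,0,0],0],
    [6.5,[-5.3,1,0],0],
    [6.5,[-5.3,3.5,0],0],
    [6.5,[-5.3,6.5,0],0],
    [6.5,[-5.3,8,0],0],
    [6.5,[-5.3,8,0],0],
    [6.5,[-5.3,8,0],0]
  ]
}}

```text
time_s: 14.35
ee_pos: [0.4507, -0.4036, 0.1061]
eef_rot: [-1.571, 0.0, 1.231]
force: [-0.3, -0.8, 0.8]
grip_width: 0.0652
```

```bash
cat >> h.py <<'E'
def disc():
    fr=[snap("top") for _ in range(3)];im=np.mean([f["img"].astype(float) for f in fr],0);c=fr[0]
    w=np.clip((im[...,0]-im[...,2]-60)/100,0,1); v,u=np.indices(w.shape)
    w[(u<236)|(u>268)|(v>182)|(v<155)]=0
    cu,cv_=(w*u).sum()/w.sum(),(w*v).sum()/w.sum()
    print("disc",cu,cv_,w.sum(),onz(c,cu,cv_,.055)); return im
E
python3 -c "
from h import *
to((.4521,-.4042,.036))
disc()"
```

```text
t 14.35 p [ 0.4507 -0.4036  0.1061] rot [-1.5713e+00  2.0000e-04  1.2312e+00] w 0.0652 f [-0.3 -0.8  0.8]
(0.4521, -0.4042, 0.036) -> [-0.01  7.01 -0.15]
disc 249.0718674342282 167.71593048905146 309.78333333333336 [0.61196212 0.10276927 0.055     ]
```

The disc is now within about 1 mm of centre. Next is the electrode.

Request:
{"op": "jog_arm", "data": {
  "targets": [
    [6.5,[0,3,-0.1],0],
    [6.5,[0,5,-0.1],0],
    [6.5,[0,6.5,-0.1],0],
    [6.5,[0,7,-0.1],0],
    [6.5,[0,7,-0.1],0],
    [5,[0,7,-0.1],0],
    [3.5,[0,7,-0.1],0],
    [2.5,[0,7,-0.1],0],
    [1.5,[0,7,-0.1],0],
    [1,[0,7,-0.1],0]
  ],
  "grip_force": 25
}}

```text
time_s: 15.5
ee_pos: [0.4513, -0.4039, 0.0357]
eef_rot: [-1.571, 0.0, 1.231]
force: [0.6, -1.0, -0.1]
grip_width: 0.0282
```

Request:
{"op": "jog_arm", "data": {
  "targets": [
    [1,[0,0,0],0],
    [1,[0,0,0],0],
    [1,[0,0,0],0],
    [1,[0,-3,0],0],
    [1,[0,-7,0],0],
    [1,[0,-11,0],0],
    [1,[0,-14.5,0],0],
    [1,[0,-14.5,0],0]
  ]
}}

```text
time_s: 16.3
ee_pos: [0.4524, -0.405, 0.1855]
eef_rot: [-1.578, 0.003, 1.231]
force: [-0.3, -0.8, -1.8]
grip_width: 0.0194
```

```bash
python3 -c "
from h import *
to((.6142,.104,.18),(.6142,.104,.092))
c=snap('side');save(c,'pics/c7.png',(330,150,470,290),4)"
```

```text
t 16.3 p [ 0.4524 -0.405   0.1855] rot [-1.5778  0.0034  1.231 ] w 0.0194 f [-0.3 -0.8 -1.8]
(0.6142, 0.104, 0.18) -> [53.38  0.36  1.71]
(0.6142, 0.104, 0.092) -> [53.41  9.16  1.77]
```

View pics/c7.png

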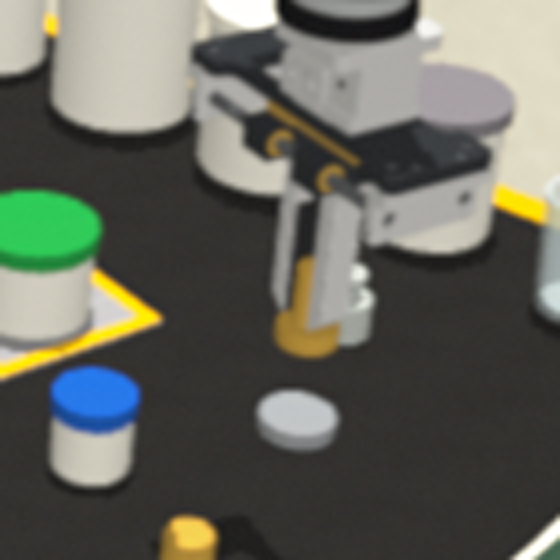

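The electrode is held upright at (308,320) and its larger twin hasn't been touched. I'll carry it to the stand.

Request:
{"op": "jog_arm", "data": {
  "targets": [
    [1,[2,0,0],0],
    [1,[6,0,0.2],0],
    [1,[10.5,0,0.4],0],
    [1,[15,0,0.5],0],
    [1,[19.5,0,0.7],0],
    [1,[24,0,0.8],0],
    [1,[28.5,0,1],0],
    [1,[33,0,1.1],0],
    [1,[37.5,0,1.3],0],
    [1,[42,0,1.4],0]
  ]
}}

```text
time_s: 17.35
ee_pos: [0.5776, -0.0012, 0.1786]
eef_rot: [-1.568, 0.001, 1.231]
force: [-0.3, -0.8, -2.1]
grip_width: 0.0193
```

Request:
{"op": "jog_arm", "data": {
  "targets": [
    [1,[4.5,0,0.1],0],
    [1,[8,0,0.2],0],
    [1,[10.5,0,0.3],0],
    [1,[11.4,1,0.3],0],
    [1,[11.4,3,0.3],0],
    [1,[11.4,5,0.3],0],
    [1,[11.4,7,0.3],0],
    [1,[11.4,7,0.3],0],
    [1,[11.4,7,0.3],0]
  ]
}}

```text
time_s: 18.25
ee_pos: [0.6129, 0.1047, 0.1098]
eef_rot: [-1.569, 0.001, 1.23]
force: [-0.4, 0.0, -0.7]
grip_width: 0.0196
```

```bash
python3 -c "
from h import *
to((.6142,.104,.092))
c=snap('side');save(c,'pics/c8.png',(250,120,350,220),5)"
```

```text
t 18.25 p [0.6129 0.1047 0.1098] rot [-1.5693e+00  8.0000e-04  1.2304e+00] w 0.0196 f [-0.4  0.  -0.7]
(0.6142, 0.104, 0.092) -> [-0.02  1.78 -0.15]
```

View pics/c8.png

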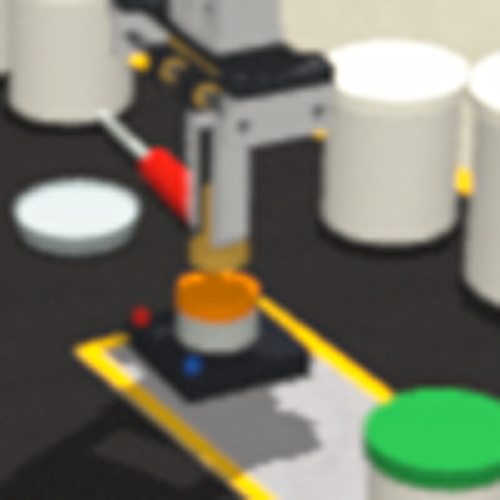

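The electrode foot (centre about 219) is lined up over the disc (centre about 218). I'll lower it and release.

Request:
{"op": "jog_arm", "data": {
  "targets": [
    [1,[0,0.8,-0.1],0],
    [1,[0,1.3,-0.1],0],
    [1,[0,1.6,-0.1],0],
    [1,[0,1.7,-0.1],0],
    [1,[0,1.8,-0.1],0],
    [1,[0,1.8,-0.1],0]
  ]
}}

```text
time_s: 18.9
ee_pos: [0.6142, 0.105, 0.0925]
eef_rot: [-1.571, -0.0, 1.231]
force: [-0.1, -0.1, -1.1]
grip_width: 0.02
```

```bash
python3 -c "
from h import *
to((.6142,.104,.0915))"
```

```text
t 18.9 p [0.6142 0.105  0.0925] rot [-1.5709 -0.      1.2311] w 0.02 f [-0.1 -0.1 -1.1]
(0.6142, 0.104, 0.0915) -> [-0.1   0.1  -0.03]
```

Nearly in contact. I'll go down the last 1 mm and open slowly.

Request:
{"op": "jog_arm", "data": {
  "targets": [
    [1,[-0.1,0.1,0],0],
    [1,[-0.1,0.1,0],0],
    [1,[-0.1,0.1,0],0],
    [2.3,[-0.1,0.1,0],0],
    [2.7,[-0.1,0.1,0],0],
    [3.2,[-0.1,0.1,0],0],
    [4,[-0.1,0.1,0],0],
    [5,[-0.1,0.1,0],0],
    [5,[-0.1,0.1,0],0]
  ]
}}

```text
time_s: 19.8
ee_pos: [0.6138, 0.1041, 0.0915]
eef_rot: [-1.571, -0.0, 1.231]
force: [0.4, 1.7, -0.1]
grip_width: 0.0491
```

Request:
{"op": "jog_arm", "data": {
  "targets": [
    [5,[0,-2,0],0],
    [5,[0,-5,0],0],
    [5,[0,-8,0],0],
    [5,[0,-10,0],0],
    [5,[0,-10,0],0],
    [5,[0,-10,0],0]
  ]
}}

```text
time_s: 20.4
ee_pos: [0.6137, 0.104, 0.1908]
eef_rot: [-1.57, 0.0, 1.231]
force: [-0.8, -0.3, -0.3]
grip_width: 0.0504
```

```bash
python3 -c "
from h import *
to((.4421,-.2712,.18),(.4421,-.2712,.048))"
```

```text
t 20.4 p [0.6137 0.104  0.1908] rot [-1.5705e+00  2.0000e-04  1.2310e+00] w 0.0504 f [-0.8 -0.3 -0.3]
(0.4421, -0.2712, 0.18) -> [-41.09   1.08   3.67]
(0.4421, -0.2712, 0.048) -> [-41.09  14.28   3.67]
```

Request:
{"op": "jog_arm", "data": {
  "targets": [
    [8,[-4,0,0.3],0],
    [8,[-9,0,0.8],0],
    [8,[-14,0,1.3],0],
    [8,[-19,0,1.8],0],
    [8,[-24,0,2.3],0],
    [8,[-29,0,2.7],0],
    [8,[-33,0,3],0],
    [8,[-37,0,3.4],0],
    [8,[-40,0,3.7],0],
    [8,[-41.1,0,3.7],0]
  ]
}}

```text
time_s: 21.4
ee_pos: [0.4404, -0.2728, 0.1899]
eef_rot: [-1.568, -0.0, 1.229]
force: [0.4, 0.6, 0.3]
grip_width: 0.0799
```

Request:
{"op": "jog_arm", "data": {
  "targets": [
    [8,[0,2,0],0],
    [8,[0,5,0],0],
    [8,[0,7,0],0],
    [8,[0,7,0],0],
    [8,[0,7,0],0],
    [8,[0,7,0],0]
  ]
}}

```text
time_s: 22.0
ee_pos: [0.4425, -0.2711, 0.1224]
eef_rot: [-1.572, 0.0, 1.231]
force: [0.0, 0.4, 0.2]
grip_width: 0.0802
```

```bash
python3 -c "
from h import *
to((.4421,-.2712,.048))
im=disc()
c=snap('side');d=snap('top')
a=cv2.resize(c['img'][210:310,310:410],(480,480))
e=cv2.resize(c['img'][150:210,265:325],(300,300))
b=cv2.resize(d['img'][145:195,225:275],(300,300))
b=np.vstack([b,e])[:480]
P=cloud(d);k=(np.hypot(P[...,0]-.613,P[...,1]-.1026)<.02)&(P[...,2]>.09);q=np.argwhere(k).mean(0);print('stem top',onz(d,q[1],q[0],.105),k.sum())
print([onz(d,*b[0],.105) for b in blobs(d,'brass',10) if 240<b[0][0]<262 and 150<b[0][1]<185])
cv2.imwrite('pics/c9.png',np.hstack([a,b])[:,:,::-1])"
```

```text
t 22.0 p [ 0.4425 -0.2711  0.1224] rot [-1.5721e+00  4.0000e-04  1.2314e+00] w 0.0802 f [0.  0.4 0.2]
(0.4421, -0.2712, 0.048) -> [-0.02  7.44  0.05]
disc 248.82164871890083 167.6045921524941 269.3 [0.61226217 0.10339989 0.055     ]
stem top [0.61315231 0.10050668 0.105     ] 57
[array([0.60798536, 0.09864822, 0.105     ])]
```

View pics/c9.png

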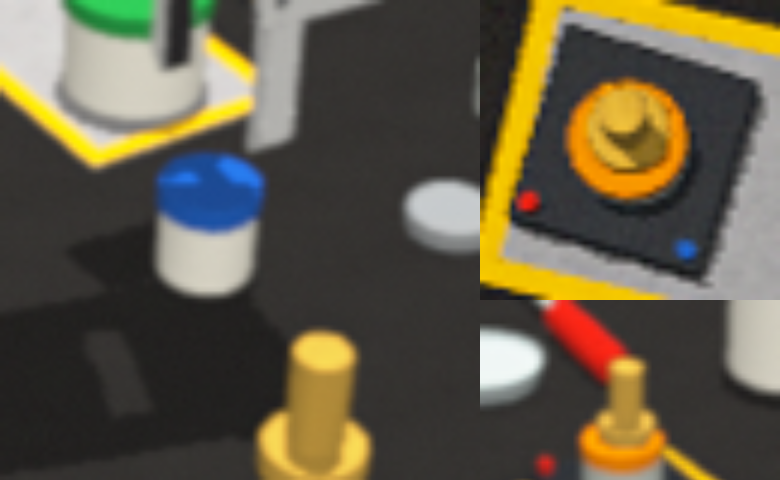

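The electrode stands upright and well centred on the disc (top inset about (627,130)). The gripper is above the blue pot at (210,190).

Request:
{"op": "jog_arm", "data": {
  "targets": [
    [8,[0,3,0.1],0],
    [8,[0,5.5,0.1],0],
    [8,[0,7,0.1],0],
    [8,[0,7.4,0.1],0],
    [8,[0,7.4,0.1],0],
    [6.5,[0,7.4,0.1],0],
    [5,[0,7.4,0.1],0],
    [4.5,[0,7.4,0.1],0],
    [4.5,[0,7.4,0.1],0],
    [4.5,[0,7.4,0.1],0]
  ]
}}

```text
time_s: 23.25
ee_pos: [0.4412, -0.2709, 0.0479]
eef_rot: [-1.571, 0.0, 1.231]
force: [-0.9, 1.2, 5.2]
grip_width: 0.0532
```

Request:
{"op": "jog_arm", "data": {
  "targets": [
    [4.5,[0,0,0],0],
    [4.5,[0,0,0],0],
    [4.5,[0,-2,0],0],
    [4.5,[0,-5,0],0],
    [4.5,[0,-8,0],0],
    [4.5,[0,-10.5,0],0],
    [4.5,[0,-10.5,0],0],
    [4.5,[0,-10.5,0],0]
  ]
}}

```text
time_s: 24.05
ee_pos: [0.4408, -0.2707, 0.1519]
eef_rot: [-1.571, 0.0, 1.231]
force: [0.8, 0.9, -1.8]
grip_width: 0.0534
```

```bash
python3 -c "
from h import *
to((.5843,-.012,.15),(.5843,-.012,.052))"
```

```text
t 24.05 p [ 0.4408 -0.2707  0.1519] rot [-1.5706  0.      1.231 ] w 0.0534 f [ 0.8  0.9 -1.8]
(0.5843, -0.012, 0.15) -> [29.17  0.19 -4.9 ]
(0.5843, -0.012, 0.052) -> [29.17  9.99 -4.91]
```

Request:
{"op": "jog_arm", "data": {
  "targets": [
    [4.5,[2,-1,-0.3],0],
    [4.5,[6,-1,-1],0],
    [4.5,[10,-1,-1.7],0],
    [4.5,[14,-1,-2.4],0],
    [4.5,[18,-1,-3.1],0],
    [4.5,[22,-1,-3.8],0],
    [4.5,[26,-1,-4.4],0],
    [4.5,[28.3,-1,-4.8],0],
    [4.5,[29.2,0,-4.9],0],
    [4.5,[29.2,0,-4.9],0]
  ]
}}

```text
time_s: 25.05
ee_pos: [0.5835, -0.0113, 0.1493]
eef_rot: [-1.567, 0.001, 1.232]
force: [-0.6, -0.6, -2.0]
grip_width: 0.0531
```

Request:
{"op": "jog_arm", "data": {
  "targets": [
    [4.5,[0,2,0],0],
    [4.5,[0,4,0],0],
    [4.5,[0,6,0],0],
    [4.5,[0,8,0],0],
    [4.5,[0,8,0],0],
    [4.5,[0,8,0],0]
  ]
}}

```text
time_s: 25.65
ee_pos: [0.5842, -0.0128, 0.0725]
eef_rot: [-1.57, 0.0, 1.23]
force: [0.1, 0.5, -1.6]
grip_width: 0.0534
```

```bash
python3 -c "
from h import *
to((.5843,-.012,.052))"
```

```text
t 25.65 p [ 0.5842 -0.0128  0.0725] rot [-1.5700e+00  3.0000e-04  1.2299e+00] w 0.0534 f [ 0.1  0.5 -1.6]
(0.5843, -0.012, 0.052) -> [0.08 2.05 0.01]
```

Request:
{"op": "jog_arm", "data": {
  "targets": [
    [4.5,[0.1,1,0],0],
    [4.5,[0.1,1.7,0],0],
    [4.5,[0.1,2,0],0],
    [4.5,[0.1,2.1,0],0],
    [4.5,[0.1,2.1,0],0],
    [4.5,[0.1,2.1,0],0],
    [5.6,[0.1,2.1,0],0],
    [6,[0.1,2.1,0],0],
    [6.8,[0.1,2.1,0],0],
    [6.8,[0.1,2.1,0],0]
  ]
}}

```text
time_s: 26.65
ee_pos: [0.5849, -0.0109, 0.0515]
eef_rot: [-1.571, -0.0, 1.231]
force: [0.4, -0.1, 0.2]
grip_width: 0.0676
```

Request:
{"op": "jog_arm", "data": {
  "targets": [
    [6.8,[0,-2,0],0],
    [6.8,[0,-5,0],0],
    [6.8,[0,-9,0],0],
    [6.8,[0,-13,0],0],
    [6.8,[0,-13,0],0],
    [6.8,[0,-13,0],0]
  ]
}}

```text
time_s: 27.25
ee_pos: [0.585, -0.0109, 0.1819]
eef_rot: [-1.572, -0.0, 1.231]
force: [-0.4, -0.4, 0.1]
grip_width: 0.0681
```

```bash
python3 -c "
from h import *
to((.4317,.4036,.18),(.4317,.4036,.048))"
```

```text
t 27.25 p [ 0.585  -0.0109  0.1819] rot [-1.5722e+00 -3.0000e-04  1.2310e+00] w 0.0681 f [-0.4 -0.4  0.1]
(0.4317, 0.4036, 0.18) -> [33.97  0.17 28.27]
(0.4317, 0.4036, 0.048) -> [33.97 13.37 28.29]
```

Request:
{"op": "jog_arm", "data": {
  "targets": [
    [6.8,[3,0,2.5],0],
    [6.8,[6.5,0,5.5],0],
    [6.8,[10,0,8.5],0],
    [6.8,[13.5,0,11.5],0],
    [6.8,[17,0,14.5],0],
    [6.8,[20.5,0,17.5],0],
    [6.8,[24,0,20.5],0],
    [6.8,[27.5,0,23.5],0],
    [6.8,[31,0,26],0],
    [6.8,[33.5,0,28],0]
  ]
}}

```text
time_s: 28.25
ee_pos: [0.431, 0.4002, 0.1797]
eef_rot: [-1.569, 0.002, 1.232]
force: [0.9, -0.3, 0.0]
grip_width: 0.0682
```

Request:
{"op": "jog_arm", "data": {
  "targets": [
    [6.8,[0.5,0,0.3],0],
    [6.8,[0.5,3,0.3],0],
    [6.8,[0.5,6,0.3],0],
    [6.8,[0.5,6,0.3],0],
    [6.8,[0.5,6,0.3],0]
  ]
}}

```text
time_s: 28.75
ee_pos: [0.4316, 0.4034, 0.1214]
eef_rot: [-1.57, 0.001, 1.23]
force: [-0.1, -0.5, 0.9]
grip_width: 0.068
```

```bash
python3 -c "
from h import *
to((.4317,.4036,.048))
c=snap('side');d=snap('top')
for col,z in (('blue',.058),('green',.073)):
  for ce,s,m in blobs(d,col): 
    if s[0]>200: print(col,s,onz(d,*ce,z),np.median(cloud(d)[m],0))
a=cv2.resize(c['img'][110:210,150:250],(480,480))
b=cv2.resize(d['img'][140:205,225:305],(320,260));e=cv2.resize(c['img'][150:215,280:360],(320,260))
cv2.imwrite('pics/c10.png',np.hstack([a,np.vstack([b,e])[:480]])[:,:,::-1])"
```

```text
t 28.75 p [0.4316 0.4034 0.1214] rot [-1.5701e+00  1.2000e-03  1.2304e+00] w 0.068 f [-0.1 -0.5  0.9]
(0.4317, 0.4036, 0.048) -> [ 0.03  7.34 -0.01]
blue [285 167  21  21 346] [ 0.58474237 -0.01254584  0.058     ] [ 0.58495011 -0.01269402  0.05762437]
green [ 325  171   36   35 1000] [ 0.55251157 -0.128709    0.073     ] [ 0.55252381 -0.12871364  0.0727165 ]
```

View pics/c10.png

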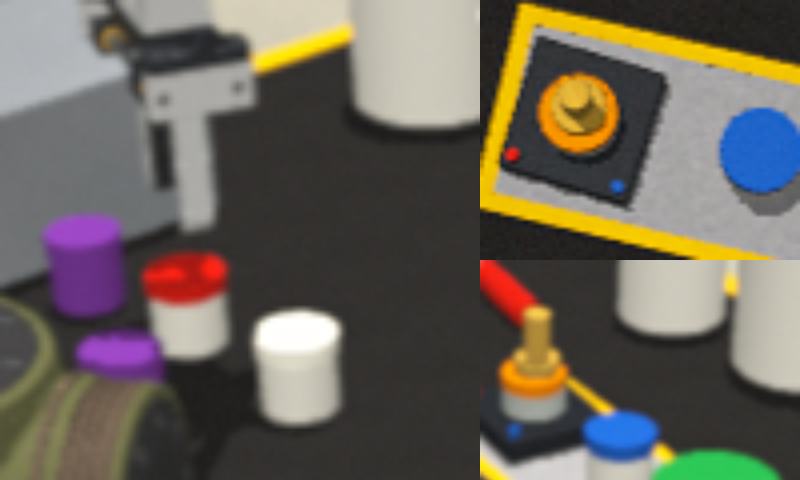

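The blue pot stands at (.5847,-.0125), within 2 mm of the midpoint, and the stack is intact. The gripper is above the red pot at (185,290), well clear of the purple and white pots.

Request:
{"op": "jog_arm", "data": {
  "targets": [
    [6.8,[0,3,0],0],
    [6.8,[0,5.5,0],0],
    [6.8,[0,7,0],0],
    [6.8,[0,7.3,0],0],
    [6.8,[0,7.3,0],0],
    [5.5,[0,7.3,0],0],
    [4.5,[0,7.3,0],0],
    [4.5,[0,7.3,0],0],
    [4.5,[0,7.3,0],0],
    [4.5,[0,7.3,0],0]
  ]
}}

```text
time_s: 29.85
ee_pos: [0.4318, 0.4044, 0.0496]
eef_rot: [-1.572, -0.002, 1.231]
force: [-0.1, 0.8, 7.4]
grip_width: 0.0534
```

Request:
{"op": "jog_arm", "data": {
  "targets": [
    [4.5,[0,0,0],0],
    [4.5,[0,-2,0],0],
    [4.5,[0,-5,0],0],
    [4.5,[0,-9,0],0],
    [4.5,[0,-13,0],0],
    [4.5,[0,-17,0],0],
    [4.5,[0,-18,0],0],
    [4.5,[0,-18,0],0],
    [4.5,[0,-18,0],0]
  ]
}}

```text
time_s: 30.75
ee_pos: [0.431, 0.4037, 0.2267]
eef_rot: [-1.57, 0.002, 1.231]
force: [-0.2, 0.2, -0.7]
grip_width: 0.0534
```

```bash
python3 -c "
from h import *
to((.553,-.1273,.2),(.553,-.1273,.121))"
```

```text
t 30.75 p [0.431  0.4037 0.2267] rot [-1.5697  0.002   1.231 ] w 0.0534 f [-0.2  0.2 -0.7]
(0.553, -0.1273, 0.2) -> [-45.99   2.73 -29.2 ]
(0.553, -0.1273, 0.121) -> [-45.97  10.63 -29.21]
```

Request:
{"op": "jog_arm", "data": {
  "targets": [
    [4.5,[-2,0,-1.3],0],
    [4.5,[-6,0,-3.8],0],
    [4.5,[-10,0,-6.4],0],
    [4.5,[-14,0,-8.9],0],
    [4.5,[-18,0,-11.4],0],
    [4.5,[-22,0,-14],0],
    [4.5,[-26,0,-16.5],0],
    [4.5,[-30,0,-19],0],
    [4.5,[-34,0,-21.6],0],
    [4.5,[-38,0,-24.1],0]
  ]
}}

```text
time_s: 31.75
ee_pos: [0.5315, -0.0365, 0.2265]
eef_rot: [-1.568, 0.001, 1.231]
force: [0.7, 0.3, -0.5]
grip_width: 0.0534
```

Request:
{"op": "jog_arm", "data": {
  "targets": [
    [4.5,[-4,0,-2.5],0],
    [4.5,[-7,0,-4.5],0],
    [4.5,[-8,0,-5.1],0],
    [4.5,[-8,2,-5.1],0],
    [4.5,[-8,5,-5.1],0],
    [4.5,[-8,7.5,-5.1],0],
    [4.5,[-8,8.5,-5.1],0],
    [4.5,[-8,8.5,-5.1],0],
    [4.5,[-8,8.5,-5.1],0]
  ]
}}

```text
time_s: 32.65
ee_pos: [0.5537, -0.1268, 0.1441]
eef_rot: [-1.571, -0.0, 1.231]
force: [-0.5, 0.5, -0.9]
grip_width: 0.0536
```

```bash
python3 -c "
from h import *
to((.553,-.1273,.122))"
```

```text
t 32.65 p [ 0.5537 -0.1268  0.1441] rot [-1.5714e+00 -1.0000e-04  1.2314e+00] w 0.0536 f [-0.5  0.5 -0.9]
(0.553, -0.1273, 0.122) -> [-0.07  2.21  0.05]
```

Request:
{"op": "jog_arm", "data": {
  "targets": [
    [4.5,[-0.1,1,0],0],
    [4.5,[-0.1,1.7,0],0],
    [4.5,[-0.1,2.1,0],0],
    [4.5,[-0.1,2.2,0],0],
    [4.5,[-0.1,2.3,0],0],
    [4.5,[-0.1,2.3,0],0],
    [4.5,[-0.1,2.3,0],0]
  ]
}}

```text
time_s: 33.35
ee_pos: [0.5533, -0.1281, 0.1223]
eef_rot: [-1.572, 0.0, 1.231]
force: [-9.0, 0.5, 18.4]
grip_width: 0.0536
```

```bash
python3 -c "
from h import *
to((.553,-.1273,.1215))
c=snap('side');save(c,'pics/c11.png',(280,140,400,260),4)"
```

```text
t 33.35 p [ 0.5533 -0.1281  0.1223] rot [-1.5723e+00  1.0000e-04  1.2310e+00] w 0.0536 f [-9.   0.5 18.4]
(0.553, -0.1273, 0.1215) -> [0.07 0.08 0.05]
```

View pics/c11.png

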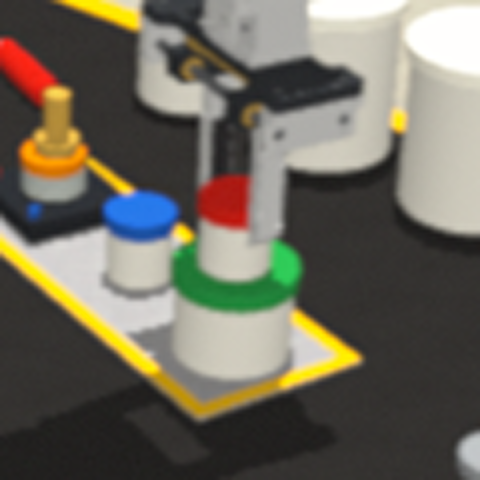

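The pot is on the lid and centred, with 18 N of contact. I'll ease up 1 mm, release and rise.

Request:
{"op": "jog_arm", "data": {
  "targets": [
    [4.5,[0,-0.1,0],0],
    [4.5,[0,-0.1,0],0],
    [5.6,[0,-0.1,0],0],
    [6,[0,-0.1,0],0],
    [6.8,[0,-0.1,0],0],
    [6.8,[0,-0.1,0],0],
    [6.8,[0,-2,0],0],
    [6.8,[0,-5,0],0],
    [6.8,[0,-8,0],0],
    [6.8,[0,-8,0],0]
  ]
}}

```text
time_s: 34.4
ee_pos: [0.5543, -0.1283, 0.2044]
eef_rot: [-1.577, -0.0, 1.231]
force: [0.8, -0.2, -1.4]
grip_width: 0.068
```

Request:
{"op": "jog_arm", "data": {
  "targets": [
    [6.8,[3,-3,3],0],
    [6.8,[6,-4,6],0],
    [6.8,[9,-4,9],0],
    [6.8,[12,-4,12],0],
    [6.8,[15,-4,15],0],
    [6.8,[18,-4,18],0],
    [6.8,[21,-4,20],0],
    [6.8,[25,-4,22],0],
    [6.8,[29,-4,23],0],
    [6.8,[32,-4,24],0]
  ]
}}

```text
time_s: 35.4
ee_pos: [0.433, 0.2559, 0.2398]
eef_rot: [-1.57, 0.0, 1.232]
force: [1.2, -0.1, -0.6]
grip_width: 0.068
```

Request:
{"op": "jog_arm", "data": {
  "targets": [
    [6.8,[4,0,1],0],
    [6.8,[8,0,2],0],
    [6.8,[12,0,3],0],
    [6.8,[14,0,4],0],
    [6.8,[14,0,4],0]
  ]
}}

```text
time_s: 35.9
ee_pos: [0.4415, 0.4011, 0.2388]
eef_rot: [-1.57, 0.001, 1.234]
force: [0.0, -0.6, -0.2]
grip_width: 0.0677
```

```bash
python3 -c "
from h import *
to()
c=snap('side');d=snap('top');P=cloud(d)
for col,z in (('blue',.058),('green',.073),('red',.128),('amber',.055)):
  for ce,s,m in blobs(d,col): 
    if s[0]>200: print(col,s,onz(d,*ce,z),np.median(P[m],0))
a=cv2.resize(d['img'][120:220,215:375],(640,400));b=cv2.resize(c['img'][150:240,260:400],(310,200))
o=np.zeros((600,640,3),np.uint8);o[:400]=a;o[400:,:310]=b;o[400:,330:]=cv2.resize(c['img'][100:320,80:421],(310,200))
cv2.imwrite('pics/c12.png',o[:,:,::-1])"
```

```text
t 35.9 p [0.4415 0.4011 0.2388] rot [-1.5696e+00  1.4000e-03  1.2336e+00] w 0.0677 f [ 0.  -0.6 -0.2]
blue [285 167  21  21 346] [ 0.58474237 -0.01254584  0.058     ] [ 0.58481198 -0.01258378  0.05739989]
green [325 171  36  35 507] [ 0.54779006 -0.12200023  0.073     ] [ 0.54190347 -0.11579784  0.07273221]
red [335 175  22  22 388] [ 0.5515721  -0.12822039  0.128     ] [ 0.55116757 -0.12827407  0.1276608 ]
amber [240 159  20  19 128] [0.60616982 0.10223542 0.055     ] [0.60404562 0.10209542 0.05456171]
```

View pics/c12.png

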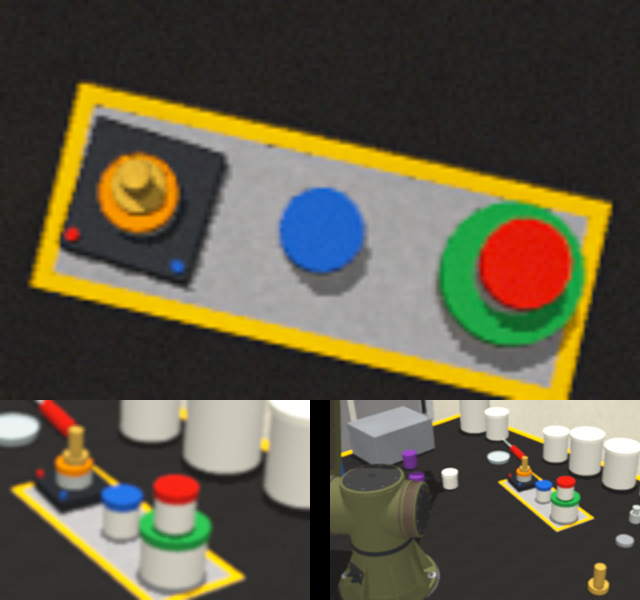

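The final picture shows the stack, the blue pot and the red pot on the green lid all upright and in place. Red is 1 mm off the tub centre, blue about 2 mm off the midpoint. I'm handing in.

```bash
python3 -c "
from h import *
ctrl.hand_in()"
```

```text
the job is handed in; nothing more can be done
```

The job is done and handed in at about 36 s, in the order asked: amber disc on the stand, brass electrode on the disc, blue pot at mid-mat, red pot on the green lid.

My last checks, from the top and side cameras:
- **Amber disc:** about 1 mm from the centre of the stand. The first placing was about 2 mm off, so I nudged it before stacking.
- **Electrode:** upright and centred on the disc by eye. The colour mask on the stem was too poor to use, and the depth reading put the stem top about 2–3 mm from the stand axis.
- **Blue pot:** about 2 mm from the exact halfway point, of which 1 mm is along the mat. I left it there, as the calibration is only good to about 2 mm.
- **Red pot:** about 1 mm from the centre of the tub lid.
- **Things to leave alone:** I did not move the grey disc, white pot, purple pots or large electrode, though I did not re-measure them.

The highest force I saw in the move reports was about 20 N, when the red pot touched the lid.

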